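# Load the ring carrier under the soldering jig's spring clip

### The arm

A 7-joint arm with a two-finger parallel gripper is mounted at the origin on the work surface. World frame = base frame: x ahead of the robot, y to its left, z up, the work surface at z = 0. Lengths are in m, angles in degrees, forces in N, time in s.
With the tool pointing down it reaches from about 0.4 to 0.85 m from the base axis. Payload 6.9 kg.
Tool frame: the origin (TCP) lies at the very end of the fingers, on their centre line; the grasp point (between the pads) lies 19 mm behind it (manip.grip_point_offset is the distance from the TCP to the grasp point, in m); z points along the fingers, y is the direction in which the jaws open and shut (so a half turn about z gives the same grasp; the last joint's range is limited). The gripper opens to 85 mm and grips with 20 to 120 N. Pads are 22 mm wide; open, the fingers measure 114 mm over their backs; the gripper's body (76 mm by 85 mm) begins 54 mm behind the grasp point. The pads swing forward as they close: fully open they stand 13 mm farther back than shut.
Start: joints at [-62.538, 29.078, -13.613, 85.955, 7.202, 65.827, -8.869], TCP at [0.228, 0.582, 0.231] pointing down, gripper open.
Joint ranges: [-176.47, 176.47], [-13.61, 117.27], [-81.72, 77.17], [0.22, 143.17], [-87.28, 267.28], [10, 112.55], [-165.47, 165.47]. Speed limits (degrees/s): [136.94, 136.94, 180, 180, 180, 180, 180].

### API

Orientations are given as a 3x3 rotation matrix whose columns are the frame's x, y, z axes.
In Python, from station import monitor, viewer, job, manip gives the robot as it stands.
- The arm moves only by the tool arm_command, never from a script. Its argument "targets" is a list of rows, each a list of 3 entries, a list of its own where there are three numbers: the opening in per cent of the stroke, from 0 (shut) to 100 (fully open), then the shift along the tool's x, y, z in units of 25 mm (1.0 is 25 mm), then the turn, a rotation vector about the tool's x, y, z in degrees. A call has 1 to 8 rows; each row shifts and turns the commanded pose from where the row before left it, along the tool's axes as they then stand; what a row does not reach is not made up. A row lasts 1/12 s, in which the tool goes at most 41.7 mm and 7.16 degrees, less where a joint would pass 70% of its speed; a pose out of reach is approached as far as the arm can. A call is refused whole if a number of a shift passes 1 or a number of a turn 7.16, either way. A call with a gripper value outside its range is refused whole. The fingers move at their own pace and stop on an object; "newtons" is the grip in N (left out, the last holds). Time passes only in rows, so rows that do not move let the fingers close. It gives the time, the measured TCP pose, the force and the opening at its end, in the units of the state.
- monitor.get_state(): the state, without advancing time (a new reading comes with each control period).
- viewer.snapshot(name): name is "scene" or "side" or "wrist"; returns a dict with "frame" (400x640x3 uint8, red, green, blue), "fovy" (degrees; the focal length in pixels is half the picture's height over the tangent of half this angle, whatever the lens; pixels are square), "cx", "cy" (the principal point, pixels), "k1" (the pictures are not rectified: a ray, as slopes to the right and down, at radius r is drawn at 1 + k1 r^2 times it, then the intrinsics apply), "xyz" and "orientation" of the camera in the world. Camera axes: x right, y up, looking along -z (the intrinsics and any distortion apply to the point x, -y, -z); pixel columns grow to the right and rows downward; lengths in m; the calibration is good to about 2 mm. A picture is of the moment at which its call begins. There is no depth.
- job.hand_in(): hands the job in, once; it reports no verdict.
The state is a dict: "time": time; "joint_positions": joint angles; "joint_velocities": joint speeds; "joint_torque": joint torques, N m; "ee_pos": TCP position; "orientation": TCP orientation; "ft_force": force on the tool from outside, world axes, zero at the start; "wrist_torque": the same for the moment, N m; "opening": finger opening in m.
Only numpy, scipy, OpenCV 4.12 (cv2) and the standard library are available. Lean on these libraries where they do the work, as an engineer would, in place of code of your own. Each camera call takes 0.05 s, during which the arm holds its last target.

### The job

On the white firebrick, press the long tail plate of the spring clip down with one fingertip and keep it down so that the nose stays raised, while the other fingertip pushes the brass carrier by its upturned end along its channel, beneath the nose, until it is fully home against the end stop. Then let go of the clip so that its nose clamps the carrier, and move clear. Nothing is to be picked up: do not lift or tip the carrier, and leave the other things on the bench as they are.

Things in the scene. Friction and masses are not known exactly. Their poses are not given: they have to be found in the camera images.
- jig: Soldering jig, fixed: white firebrick 250x130x30 mm. Origin: centre of its underside; z up, x = push direction, away from the robot. Deck (top) at z=30. All jig positions below are mm in this frame. Channel along x on the deck, centre line y=-25, between two guide strips 4 high, 45 apart. Clip shaft, 8 thick, along x at y=9, z=41, between posts 48 high at x=-93 and 83.
- stop_face (a point): Middle of the face of the end stop (dark steel bar, 10 mm high) which the carrier's front edge must meet: jig x=85, y=-25, z=33. Axes as the jig's.
- clip (a joint): Spring clip, steel rocker on the shaft: rad, 0 = closed (nose 1 mm above the deck), grows as the tail plate is pressed down, hard stop 0.45. Sprung shut: about 3.5 N on the tail starts it, 7 N holds it at 0.35. From 0.18 the nose clears the 6 mm carrier; at 0.30 (tail plate level) by 5 mm. Resting on the carrier it reads about 0.145.
- clip_tail (a point): Where to press: centre of the tail plate's top, beside the shaft away from the channel (jig x=-30, y=34); moves with the clip. The plate is 3 mm thick, jig x=-85 to 25, y=15 to 44: a fingertip can slide along it while the other, 59 mm to the side, follows the channel. Closed, it slopes up outwards 0.30 rad, outer edge 23 above the deck; level, its top is 12.5 above the deck; at the hard stop 7.
- clip_nose (a point): Lowest point of the clip's nose: a steel roller 8 mm thick, 20 mm long (jig x=55 to 75), over the channel's centre line on an arm from the shaft. Closed, its blunt end blocks the carrier.
- carrier: Loose brass plate 70x40x6 mm lying in the channel, 0.1 to 0.21 kg; origin: centre of its underside, x towards the stop. Push on its upturned rear end: an upright 4 mm thick, 36 wide, its rear face 35 behind the origin, its top 30 above the deck. Starts 5 to 20 mm short of the nose; home, origin at jig x=50. Back off the upright before rising: a finger jammed against it drags it up.
- ring_blank: Bystander: loose steel ring 22 mm wide, 8 mm high, lying on the firebrick beyond the stop; origin under its centre.
- hammer: Bystander: small hammer with wooden handle, 200 mm, lying beside the jig on the channel's side (-y); origin under its middle, x along it.
- screwdriver: Bystander: wooden-handled screwdriver, 170 mm, lying beside the jig on the tail plate's side (+y); origin under its middle, x along it.
- flux_jar: Bystander: glass jar with white cap, 56 mm wide, 60 mm high; origin under its centre.
- scrap_dish: Bystander: white ceramic dish 90 mm wide, 30 mm high; origin under its centre.
- mandrel: Bystander: steel ring mandrel standing on a 70 mm foot, 170 mm high; origin under its centre.
- shot_can: Bystander: aluminium can 60 mm wide, 70 mm high; origin under its centre.
There are look-alikes about, which are no part of the job. What is meant by the carrier is not pink, and is the smaller of those in its own colour.

How it is judged:
By the outcome, as a careful person would: the job done as asked, in the order asked, and still so for the second after the job is handed in, with the robot touching nothing.
It also fails if it takes over 45 s, if anything falls off the work surface, if the arm or the gripper's body presses on something with over 40 N, if the wrist force passes 120 N, or if a joint passes its speed limit or range.

## Working session

There is one attempt and no reset: what is moved stays moved. The work goes in short steps, Python scripts to look and compute and a tool call to move; the robot and the scene stay as the last step left them, time stands still between calls to the robot, and variables do not carry over. Pictures are saved under pics/ and viewed, and the job is handed in when it is done.

Besides the shell and the picture viewer there is one more tool, called by a JSON object that holds its "api" and its "payload". arm_command: Moves the arm, as the interface text tells. Its arguments: {"type":"object","properties":{"targets":{"type":"array"},"newtons":{"type":"number"}},"required":["targets"]}

```bash
ls; mkdir -p pics
python3 - <<'E'
from station import monitor, viewer, job, manip
import cv2
s=monitor.get_state()
print(s, manip.grip_point_offset)
for n in ["scene","side","wrist"]:
    d=viewer.snapshot(n)
    cv2.imwrite(f"pics/{n}0.png",d["frame"][:,:,::-1])
    print(n,{k:v for k,v in d.items() if k!="frame"})
E
```

```text
pics
{'time': 0.0, 'joint_positions': array([-62.53866289,  29.12515458, -13.60920782,  86.00938458,
         7.20243733,  65.82606077,  -8.8674233 ]), 'joint_velocities': array([ 0.03057428,  0.03618766, -0.02075318, -0.18038841, -0.09951277,
        0.06291334, -0.04821975]), 'joint_torque': array([ 2.43446075e-04, -6.20612955e+01, -2.18631953e+00, -2.49645656e+01,
        1.28164451e-02,  1.21532410e-02,  7.29321243e-06]), 'ee_pos': array([0.22810656, 0.58134602, 0.23042978]), 'orientation': array([[-9.30970446e-01,  3.65094034e-01, -6.12330788e-04],
       [ 3.65094545e-01,  9.30968955e-01, -1.66648753e-03],
       [-3.83636991e-05, -1.77500927e-03, -9.99998424e-01]]), 'ft_force': array([-0.28596052, -0.21865145, -0.13325619]), 'wrist_torque': array([-0.0531733 ,  0.04146874, -0.01602315]), 'opening': 0.08534741436232375} 0.0187
scene {'fovy': 57.8265957750667, 'cx': 318.32423476416466, 'cy': 199.54399040619256, 'k1': 0.018634424749994497, 'xyz': array([ 1.23221732, -0.22556727,  0.82538218]), 'orientation': array([[ 0.28370969, -0.69747707,  0.65805361],
       [ 0.95889942,  0.20310036, -0.19814679],
       [ 0.00455191,  0.68722338,  0.7264319 ]])}
side {'fovy': 53.96966017109478, 'cx': 321.3996814810474, 'cy': 200.15166822330409, 'k1': 0.027753735976161174, 'xyz': array([0.49441222, 0.66397771, 0.92335123]), 'orientation': array([[-0.99259809,  0.10335549, -0.06377045],
       [-0.12057823, -0.77606718,  0.61901585],
       [ 0.01448853,  0.62212328,  0.78278522]])}
wrist {'fovy': 64.75327398388214, 'cx': 324.8133750662205, 'cy': 196.27169261186717, 'k1': -0.057305915659086264, 'xyz': array([0.16065832, 0.60854347, 0.37394389]), 'orientation': array([[ 0.36580873, -0.89135055, -0.26772778],
       [ 0.93068893,  0.34990001,  0.10671501],
       [-0.00144253, -0.28820857,  0.95756657]])}
```

View pics/scene0.png

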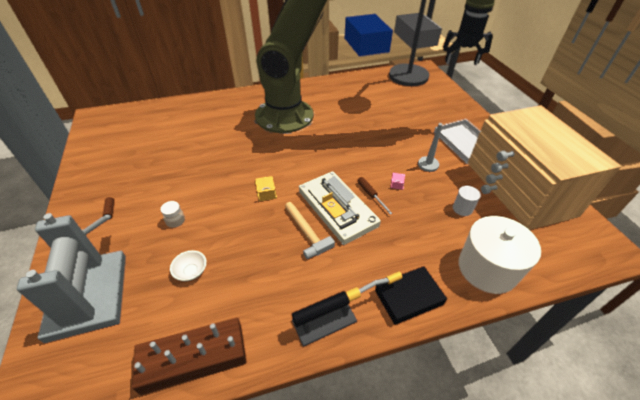

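View pics/side0.png

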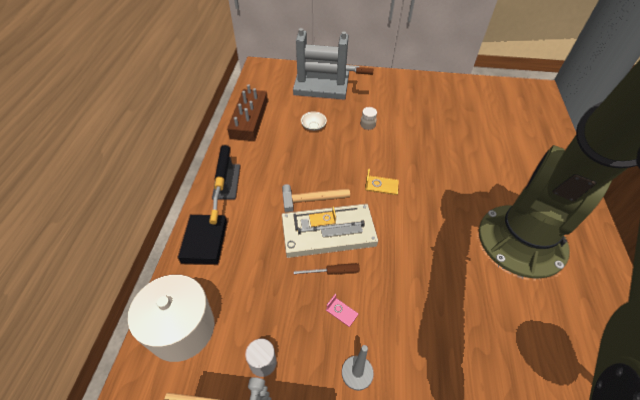

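View pics/wrist0.png

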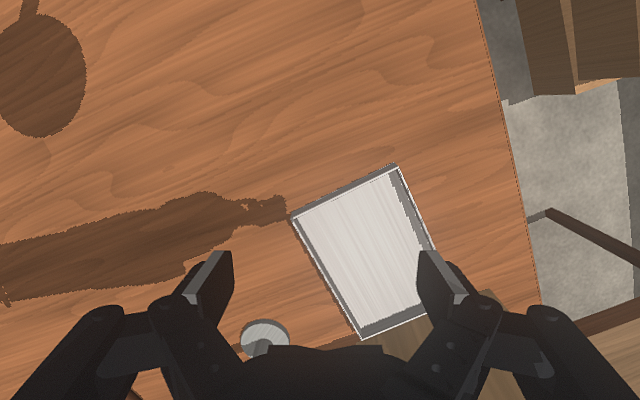

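The scene view shows the jig around (338,206), with the carrier in its channel. The side view shows the jig around (329,230). Next I'll enlarge both.

```bash
cat > h.py <<'E'
import numpy as np, cv2
from station import monitor, viewer, job, manip
def K(d):
    H=d["frame"].shape[0]; f=H/2/np.tan(np.radians(d["fovy"])/2); return f
def ray(d,u,v):
    f=K(d); q=np.array([(u-d["cx"])/f,(v-d["cy"])/f]); p=q.copy()
    for _ in range(20): p=q/(1+d["k1"]*(p@p))
    w=d["orientation"]@np.array([p[0],-p[1],-1.]); return np.array(d["xyz"]),w/np.linalg.norm(w)
def onz(d,u,v,z):
    o,w=ray(d,u,v); return o+w*(z-o[2])/w[2]
def proj(d,P):
    c=np.array(d["orientation"]).T@(np.asarray(P)-d["xyz"]); s=np.array([c[0],-c[1]])/-c[2]
    s=s*(1+d["k1"]*(s@s)); return s*K(d)+[d["cx"],d["cy"]]
def tri(d1,p1,d2,p2):
    o1,w1=ray(d1,*p1);o2,w2=ray(d2,*p2)
    t=np.linalg.lstsq(np.c_[w1,-w2],o2-o1,rcond=None)[0]
    a=o1+w1*t[0];b=o2+w2*t[1];return (a+b)/2,np.linalg.norm(a-b)
def crop(d,x0,y0,w,h,s,name):
    im=d["frame"][y0:y0+h,x0:x0+w,::-1]
    cv2.imwrite(name,cv2.resize(im,None,fx=s,fy=s,interpolation=cv2.INTER_CUBIC))
E
python3 - <<'E'
from h import *
import pickle
a=viewer.snapshot("scene");b=viewer.snapshot("side")
pickle.dump((a,b),open("snap0.pkl","wb"))
crop(a,280,160,120,90,6,"pics/sc1.png");crop(b,270,180,120,90,6,"pics/sd1.png")
E
```

```text
(no output)
```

View pics/sc1.png

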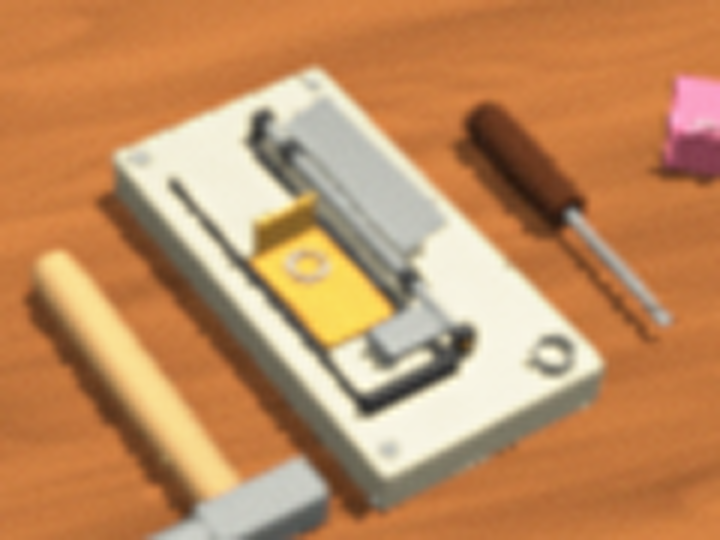

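View pics/sd1.png

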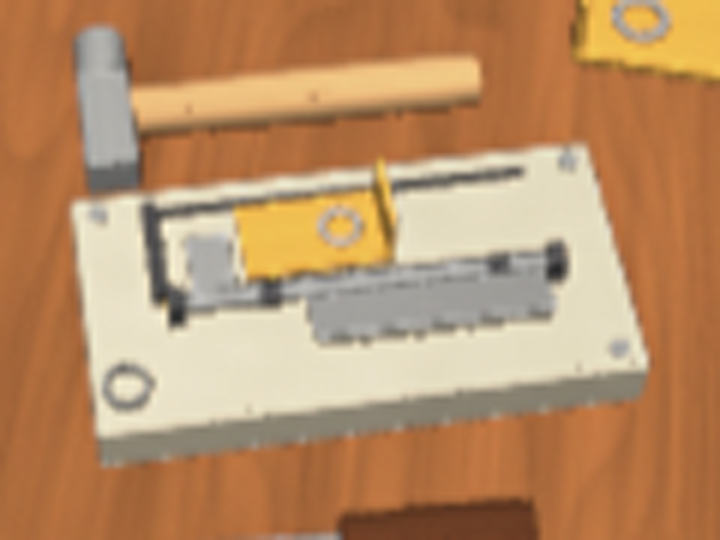

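Both views show the same layout. The carrier's upright is at about crop (285,225) in the scene view and (385,205) in the side view, with the nose just ahead of it. Next I'll fit the jig pose from the deck corners.

```bash
cat > jig.py <<'E'
from h import *
import pickle
a,b=pickle.load(open("snap0.pkl","rb"))
# jig corners order: (-x,+y),(+x,+y),(+x,-y),(-x,-y)
M=np.array([[-125,65],[125,65],[125,-65],[-125,-65]])/1e3
sa=np.array([[318,67],[604,365],[379,475],[115,160]])/6+[280,160]-0.42
sb=np.array([[647,370],[100,437],[72,204],[585,146]])/6+[270,180]-0.42
def fit(W):
    mc=M.mean(0);wc=W.mean(0);H=(M-mc).T@(W-wc);th=np.arctan2(H[0,1]-H[1,0],H[0,0]+H[1,1])
    R=np.array([[np.cos(th),-np.sin(th)],[np.sin(th),np.cos(th)]]);return th,wc,R
if __name__=="__main__":
  for d,s in((a,sa),(b,sb)):
    W=np.array([onz(d,u,v,.03)[:2] for u,v in s]);th,c,R=fit(W)
    print(np.degrees(th),c,np.linalg.norm(np.diff(W,axis=0),axis=1),(W-(c+M@R.T))*1e3)
  W=np.array([tri(a,p,b,q)[0] for p,q in zip(sa,sb)]);print(W,fit(W[:,:2])[:2])
E
python3 jig.py
```

```text
15.548795557586546 [0.53820383 0.04349739] [0.24878022 0.12888469 0.2416688 ] [[ 0.07519129  0.3149514 ]
 [-0.80987453 -1.0634456 ]
 [-3.66538792 -0.67209169]
 [ 4.40007116  1.42058589]]
15.59117174838768 [0.53647768 0.04886196] [0.24547601 0.12799996 0.24721886] [[ 2.36246633 -0.20340906]
 [-1.94344672 -1.6045883 ]
 [-1.56325974  0.58163002]
 [ 1.14424013  1.22636734]]
[[ 0.39958005  0.07456071  0.02745152]
 [ 0.63778738  0.14069239  0.02589679]
 [ 0.67201953  0.01597669  0.02649168]
 [ 0.43439963 -0.05012137  0.02486658]] (np.float64(0.2708522108540795), array([0.53594665, 0.0452771 ]))
```

{"api": "arm_command", "payload": {"targets": [[53,[0,0,0],[0,0,-7]],[53,[0,0,0],[0,0,-7]],[53,[0,0,0],[0,0,-7]],[53,[0,0,0],[0,0,-7]],[53,[0,0,0],[0,0,-7]],[53,[-0.36,-1,0],[0,0,-2]],[53,[-0.36,-1,0],[0,0,0]],[53,[-0.36,-1,0],[0,0,0]]]}}

```text
time: 0.92
ee_pos: [0.2737, 0.5156, 0.2309]
orientation: [[-0.963, -0.27, -0.0], [-0.27, 0.963, -0.0], [0.001, -0.0, -1.0]]
ft_force: [-0.6, 0.2, -0.2]
opening: 0.0451
```

{"api": "arm_command", "payload": {"targets": [[53,[-0.36,-1,0],[0,0,0]],[53,[-0.36,-1,0],[0,0,0]],[53,[-0.36,-1,0],[0,0,0]],[53,[-0.36,-1,0],[0,0,0]],[53,[-0.36,-1,0],[0,0,0]],[53,[-0.36,-1,0],[0,0,0]],[53,[-0.36,-1,0],[0,0,0]],[53,[-0.36,-1,0],[0,0,0]]]}}

```text
time: 1.58
ee_pos: [0.3973, 0.3418, 0.2313]
orientation: [[-0.963, -0.269, 0.0], [-0.269, 0.963, -0.0], [-0.0, -0.0, -1.0]]
ft_force: [0.7, -0.3, -0.1]
opening: 0.0452
```

{"api": "arm_command", "payload": {"targets": [[53,[-0.36,-1,0],[0,0,0]],[53,[-0.36,-1,0],[0,0,0]],[53,[-0.36,-1,0],[0,0,0]],[53,[-0.36,-1,0],[0,0,0]],[53,[-0.36,-1,0],[0,0,0]],[53,[-0.36,-1,0],[0,0,0]],[53,[-0.36,-1,0],[0,0,0]],[53,[-0.36,-1,0],[0,0,0]]]}}

```text
time: 2.25
ee_pos: [0.5204, 0.1685, 0.2313]
orientation: [[-0.963, -0.269, 0.0], [-0.269, 0.963, -0.0], [-0.0, -0.0, -1.0]]
ft_force: [0.0, 0.2, 0.4]
opening: 0.0451
```

{"api": "arm_command", "payload": {"targets": [[53,[-0.36,-1,0],[0,0,0]],[53,[-0.36,-1,0],[0,0,0]],[53,[-0.36,-1,0],[0,0,0]],[53,[-0.36,-1,0],[0,0,0]],[53,[-0.36,-1,0],[0,0,0]],[53,[0,0,0],[0,0,0]],[53,[0,0,0],[0,0,0]],[53,[0,0,0],[0,0,0]]]}}

```text
time: 2.92
ee_pos: [0.5963, 0.062, 0.231]
orientation: [[-0.963, -0.269, -0.001], [-0.269, 0.963, 0.001], [0.001, 0.001, -1.0]]
ft_force: [-0.6, 0.6, 0.9]
opening: 0.0448
```

Run:
```python
from h import *
import pickle
s=monitor.get_state();print(s["time"],s["ee_pos"],s["orientation"],s["opening"])
w=viewer.snapshot("wrist");pickle.dump(w,open("w1.pkl","wb"));cv2.imwrite("pics/w1.png",w["frame"][:,:,::-1]);print(w["xyz"],w["orientation"])
```

```text
2.9167 [0.59631707 0.06195023 0.23104833] [[-9.63184681e-01 -2.68839597e-01 -7.35936994e-04]
 [-2.68840052e-01  9.63184642e-01  6.10308348e-04]
 [ 5.44768160e-04  7.85688991e-04 -9.99999543e-01]] 0.04484287861279742
[0.52650766 0.04211005 0.37451487] [[-0.26808316 -0.92271499 -0.27699903]
 [ 0.96339478 -0.25634969 -0.0784559 ]
 [ 0.00138382 -0.28789213  0.95766184]]
```

View pics/w1.png

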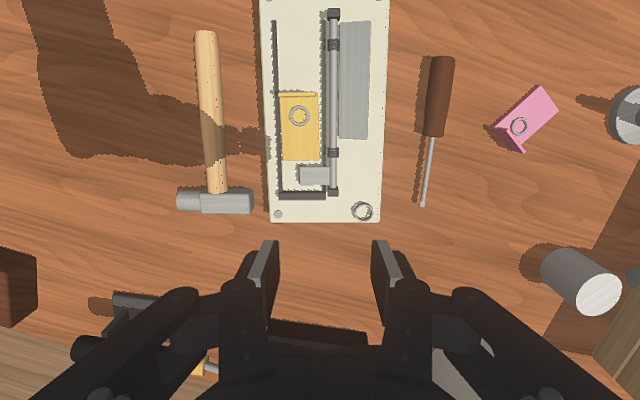

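The wrist view shows the whole jig well: deck front corners near (271,221) and (380,221), end stop (302,196), nose (314,175), tail plate (355,80), carrier upright (297,95). I'll enlarge it to measure.

Run:
```python
from h import *
import pickle
w=pickle.load(open("w1.pkl","rb"))
crop(w,250,0,150,115,5,"pics/w1a.png");crop(w,250,115,150,115,5,"pics/w1b.png")
```

```text
(no output)
```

View pics/w1a.png

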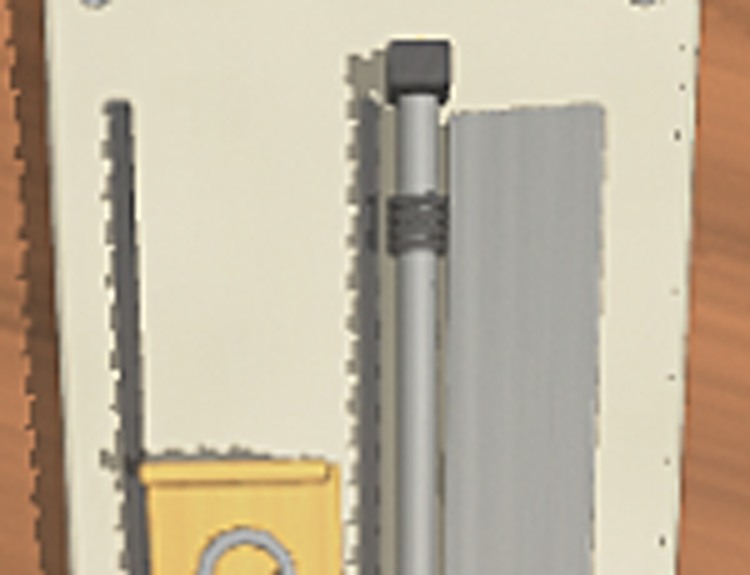

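View pics/w1b.png

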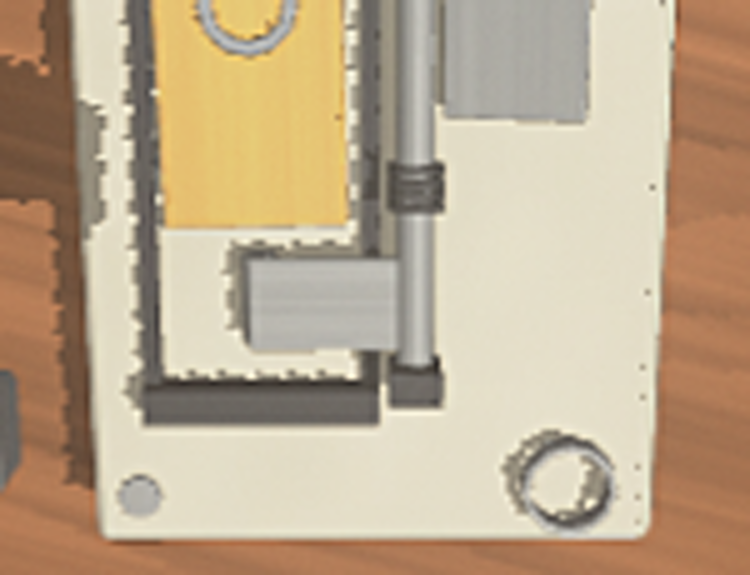

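```bash
cat > m.py <<'E'
from h import *
import pickle
w=pickle.load(open("w1.pkl","rb"))
A=lambda x,y:(250+x/5-.4,y/5-.4)
B=lambda x,y:(250+x/5-.4,115+y/5-.4)
P=lambda p,z:onz(w,*p,z)
fl=P(B(100,538),.03);fr=P(B(653,536),.03)
L0=P(A(45,5),.03);R0=P(A(700,20),.03)
ang=lambda d:np.degrees(np.arctan2(d[1],d[0]))
print("edges",ang(fl-L0),ang(fr-R0),ang(fr-fl)-90,"width",np.linalg.norm(fr-fl))
st=[P(B(143,384),.04),P(B(380,382),.04)];print("stop yaw",ang(st[1]-st[0])-90,np.linalg.norm(st[1]-st[0]))
s0=P(A(417,140),.045);s1=P(B(416,340),.045);print("shaft yaw",ang(s1-s0))
th=np.radians(np.mean([ang(fl-L0),ang(fr-R0),ang(fr-fl)-90,ang(s1-s0)]));print(np.degrees(th))
R=np.array([[np.cos(th),-np.sin(th)],[np.sin(th),np.cos(th)]])
c1=(fl+fr)[:2]/2-R@[.125,0]
print("centre from front edge",c1)
j=lambda p:((R.T@(p[:2]-c1))*1e3).round(1)
pts={"fl(125,-65)":fl,"fr(125,65)":fr,"stop l(85)":st[0],"stop r(85)":st[1],"shaft0 y9":s0,"shaft1 y9":s1,
"carfrontL":P(B(165,228),.036),"carfrontR":P(B(348,226),.036),"upr rear L":P(A(138,465),.06),"upr rear R":P(A(330,462),.06),
"postrear(-93)top":P(A(420,55),.048),"tail far in":P(B(445,118),.0455),"noseL far":P(B(247,350),.039),
"tail near out":P(A(603,105),.053),"tail far out":P(B(588,123),.053),
"L0":L0,"R0":R0}
for k,v in pts.items():print(k,j(v))
E
python3 m.py
```

```text
edges 15.638586085412562 15.82807711215406 15.741011456791398 width 0.12959446052974424
stop yaw 16.02192467703135 0.05230254458744789
shaft yaw 15.848144393957655
15.76395476207892
centre from front edge [0.53615714 0.04491578]
fl(125,-65) [125.  -64.8]
fr(125,65) [125.   64.8]
stop l(85) [ 84.7 -51.4]
stop r(85) [84.5  0.9]
shaft0 y9 [-78.9   8.4]
shaft1 y9 [73.7  8.7]
carfrontL [ 50.7 -45.6]
carfrontR [50.4 -5.9]
upr rear L [-19. -45.]
upr rear R [-19.2  -8.4]
postrear(-93)top [-93.1   8.9]
tail far in [26.2 14.5]
noseL far [ 77.3 -28.3]
tail near out [-83.4  42.7]
tail far out [26.4 43.1]
L0 [-107.5  -64.3]
R0 [-104.3   64.5]
```

The jig pose comes out consistent: centre (0.536,0.045), yaw 15.8°, with the feature checks within about 1.5 mm. The carrier's rear face is at jig x≈-19.5. I'll go to TCP jig (-37, 4.5), above the tail and the channel.

{"api": "arm_command", "payload": {"targets": [[53,[0.8,0.04,0.5],[0,0,-0.16]],[53,[0.8,0.04,0.9],[0,0,0]],[53,[0.8,0.04,0.9],[0,0,0]],[53,[0.8,0.03,0.9],[0,0,0]],[53,[0.78,0.03,0.9],[0,0,0]],[53,[0,0,0.9],[0,0,0]],[53,[0,0,0.8],[0,0,0]],[53,[0,0,0],[0,0,0]]]}}

```text
time: 3.63
ee_pos: [0.4971, 0.0396, 0.0838]
orientation: [[-0.962, -0.273, -0.005], [-0.273, 0.962, -0.0], [0.005, 0.001, -1.0]]
ft_force: [-0.7, 0.7, 0.4]
opening: 0.0453
```

```bash
cat > st.py <<'E'
from h import *
th=np.radians(15.76);c=np.array([.5362,.0449]);R=np.array([[np.cos(th),-np.sin(th)],[np.sin(th),np.cos(th)]])
def rep():
    s=monitor.get_state();p=s["ee_pos"];q=R.T@(p[:2]-c)*1e3
    F=s["ft_force"];f=R.T@F[:2];o=s["orientation"]
    print("t",round(s["time"],2),"jig",q.round(1),"z above deck",round(p[2]*1e3-30,1),"F jig",f.round(1),round(F[2],1),"yaw err",round(np.degrees(np.arctan2(o[1,1],o[0,1]))-90-15.76,2),"tilt",(o[:2,2]*57).round(2),"open",round(s["opening"]*1e3,1),"M",s["wrist_torque"].round(2))
if __name__=="__main__":
    import sys
    rep()
    n=sys.argv[1]
    for k in ["wrist","side","scene"]:
        d=viewer.snapshot(k)
        if k=="wrist": crop(d,220,0,200,300,2.5 if 0 else 2,f"pics/{n}w.png");cv2.imwrite(f"pics/{n}wf.png",d["frame"][:,:,::-1])
        if k=="side": crop(d,260,160,130,110,5,f"pics/{n}s.png")
        if k=="scene": crop(d,270,120,140,120,5,f"pics/{n}c.png")
E
python3 st.py a
```

```text
t 3.63 jig [-39.1   5.6] z above deck 53.8 F jig [-0.4  0.9] 0.4 yaw err 0.1 tilt [-0.29 -0.  ] open 45.3 M [0.01 0.03 0.02]
```

View pics/awf.png

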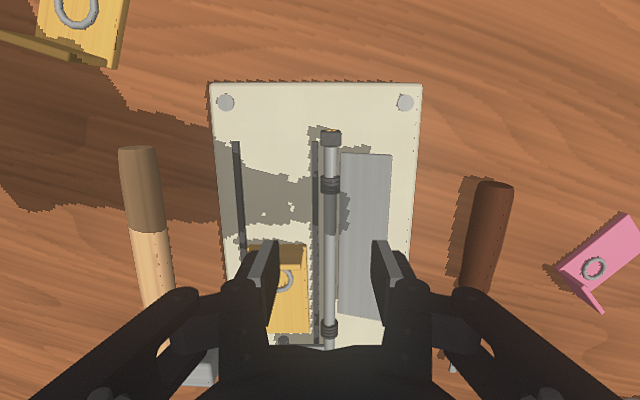

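View pics/as.png

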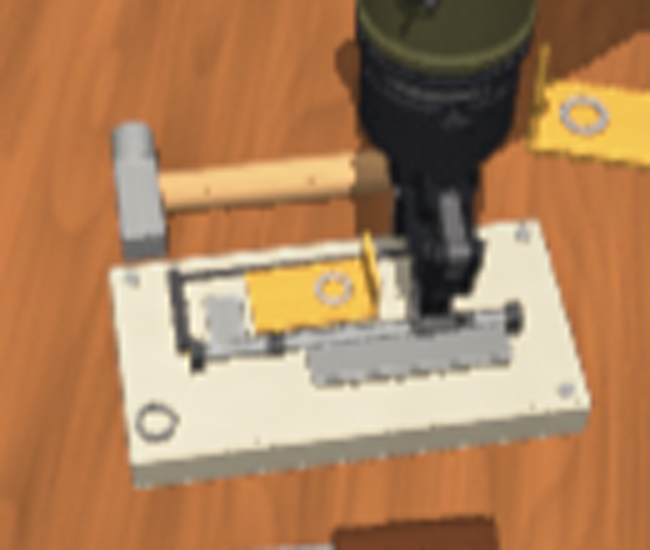

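View pics/ac.png

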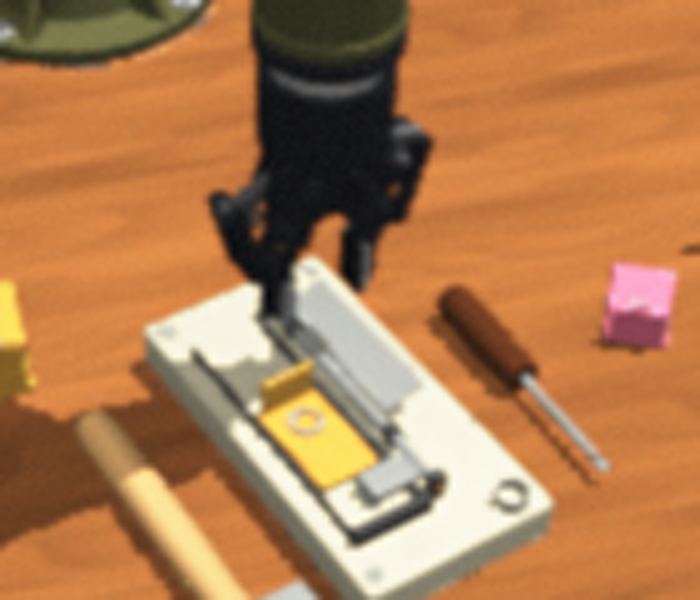

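Both fingers are clear: one is behind the upright, the other over the tail. Descending gradually.

{"api": "arm_command", "payload": {"targets": [[53,[0,-0.02,0.25],[0,0,0]],[53,[0,0,0.25],[0,0,0]],[53,[0,0,0.25],[0,0,0]],[53,[0,0,0.2],[0,0,0]],[53,[0,0,0],[0,0,0]],[53,[0,0,0],[0,0,0]]]}}

```text
time: 4.28
ee_pos: [0.4996, 0.0383, 0.0622]
orientation: [[-0.962, -0.271, -0.001], [-0.271, 0.963, -0.0], [0.001, 0.0, -1.0]]
ft_force: [-0.1, 0.0, 0.6]
opening: 0.0453
```

```bash
python3 -c "
from st import *
rep()"
```

```text
t 4.28 jig [-37.    3.5] z above deck 32.2 F jig [-0.1  0.1] 0.6 yaw err -0.02 tilt [-0.05 -0.01] open 45.3 M [0.03 0.02 0.01]
```

{"api": "arm_command", "payload": {"targets": [[53,[0,0.04,0.16],[0,0,0]],[53,[0,0,0.16],[0,0,0]],[53,[0,0,0.08],[0,0,0]],[53,[0,0,0],[0,0,0]],[53,[0,0,0],[0,0,0]]]}}

```text
time: 4.7
ee_pos: [0.4995, 0.0392, 0.0524]
orientation: [[-0.962, -0.271, -0.0], [-0.271, 0.962, -0.0], [0.0, 0.0, -1.0]]
ft_force: [0.7, 0.5, 0.0]
opening: 0.045
```

{"api": "arm_command", "payload": {"targets": [[53,[0,0,0.12],[0,0,0]],[53,[0,0,0],[0,0,0]],[53,[0,0,0],[0,0,0]]]}}

```text
time: 4.95
ee_pos: [0.4995, 0.0392, 0.0494]
orientation: [[-0.963, -0.271, -0.0], [-0.271, 0.963, -0.0], [0.0, -0.0, -1.0]]
ft_force: [0.5, -1.4, -0.3]
opening: 0.0451
```

{"api": "arm_command", "payload": {"targets": [[53,[0,0,0.12],[0,0,0]],[53,[0,0,0],[0,0,0]],[53,[0,0,0],[0,0,0]]]}}

```text
time: 5.2
ee_pos: [0.4999, 0.0394, 0.0467]
orientation: [[-0.962, -0.271, 0.001], [-0.271, 0.962, 0.0], [-0.001, -0.0, -1.0]]
ft_force: [0.6, 0.7, 4.5]
opening: 0.0451
```

```bash
python3 st.py b
```

```text
t 5.2 jig [-36.5   4.6] z above deck 16.7 F jig [0.7 0.5] 4.5 yaw err -0.01 tilt [0.03 0.01] open 45.1 M [ 0.19  0.08 -0.03]
```

View pics/bs.png

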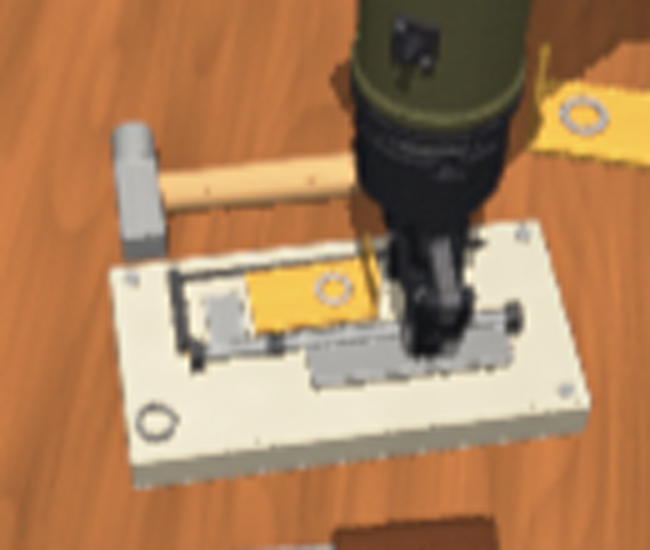

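View pics/bc.png

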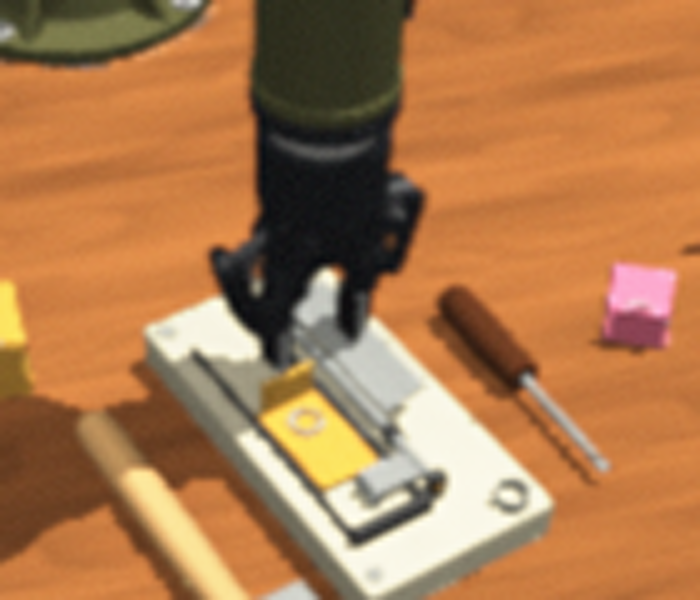

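View pics/bwf.png

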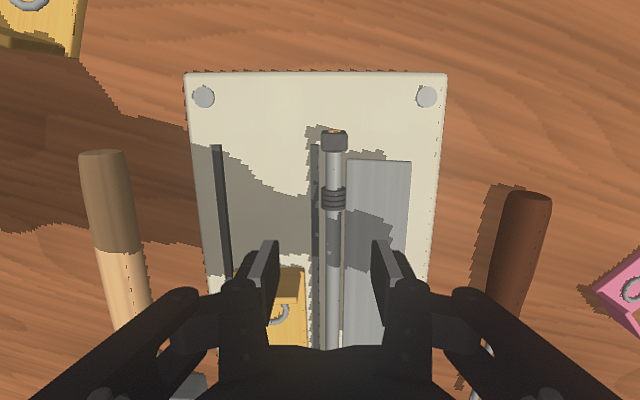

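Contact: 4.5 N at TCP 16.7 mm above the deck, so the fingertip sits about 5 mm above the TCP. I'll press about 9 mm more, to roughly level.

{"api": "arm_command", "payload": {"targets": [[53,[0,0,0.13],[0,0,0]],[53,[0,0,0.13],[0,0,0]],[53,[0,0,0.1],[0,0,0]],[53,[0,0,0],[0,0,0]],[53,[0,0,0],[0,0,0]]]}}

```text
time: 5.77
ee_pos: [0.4998, 0.0402, 0.0379]
orientation: [[-0.962, -0.272, 0.001], [-0.272, 0.962, 0.001], [-0.001, 0.001, -1.0]]
ft_force: [-1.0, 3.5, 9.5]
opening: 0.0453
```

```bash
python3 st.py c
```

```text
t 5.77 jig [-36.3   5.4] z above deck 7.9 F jig [0.  3.6] 9.5 yaw err 0.03 tilt [0.04 0.06] open 45.3 M [0.91 0.4  0.03]
```

View pics/cs.png

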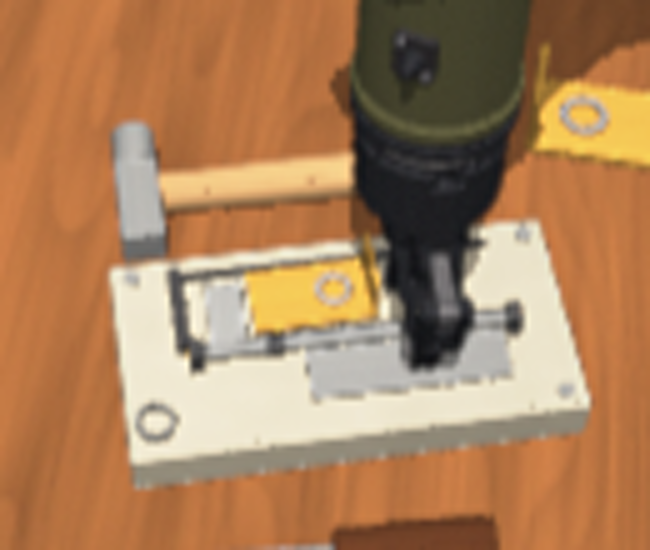

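View pics/cc.png

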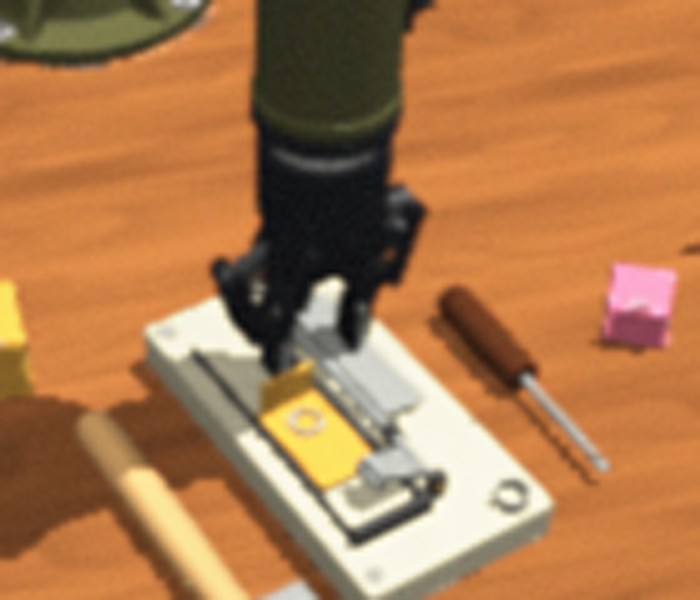

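Run:
```python
from st import *
import pickle
a,b=pickle.load(open("snap0.pkl","rb"))
f=lambda s,c:(np.array(s)/5+[260,160]-.4,np.array(c)/5+[270,120]-.4)
for n,s,c_ in[("closed",(316,386),(421,388)),("now",(314,403),(411,411))]:
    s,q=f(s,c_);p,e=tri(a,q,b,s);print(n,p,e,R.T@(p[:2]-c)*1e3)
# predicted pixels of outer far corner (25,44) for several heights
for phi in(0,.18,.25,.3,.35,.45):
    al=.30-phi
    # plate top reference: level height 12.5 at y 15..44 relative to shaft axis (9, 11 above deck): top offset 1.5
    y=9+35*np.cos(al)-1.5*np.sin(al); h=41+35*np.sin(al)+1.5*np.cos(al)
    W=np.r_[c+R@[.025,y/1e3],h/1e3]
    print(phi,round(h-30,1),(proj(b,W)+.4-[260,160])*5,(proj(a,W)+.4-[270,120])*5)
```

```text
closed [0.54672154 0.09199761 0.04529504] 0.001557368514634032 [22.9181199  42.46937405]
now [0.54672127 0.08847382 0.02493066] 0.004529581800871027 [21.96076765 39.07812129]
0 22.8 [313.35234186 377.01711271] [424.42595124 382.52609281]
0.18 16.7 [313.62579611 385.83017653] [425.77614263 388.6209702 ]
0.25 14.2 [313.64224968 388.83243046] [425.88333001 391.23875467]
0.3 12.5 [313.62320717 390.8178464 ] [425.81679431 393.18218059]
0.35 10.7 [313.57865864 392.66523688] [425.63165293 395.18135887]
0.45 7.3 [313.41397796 395.92889031] [424.90929141 399.32683125]
```

The nose is visibly raised; the tail edge has moved about 17 crop px, which puts the clip near 0.35. Now I'll push along the channel (tool -x).

{"api": "arm_command", "payload": {"targets": [[53,[-0.12,0,0],[0,0,0]],[53,[-0.12,0,0],[0,0,0]],[53,[-0.12,0,0],[0,0,0]],[53,[-0.12,0,0],[0,0,0]],[53,[0,0,0],[0,0,0]]]}}

```text
time: 6.33
ee_pos: [0.5089, 0.0422, 0.0374]
orientation: [[-0.962, -0.272, -0.004], [-0.272, 0.962, -0.001], [0.005, 0.0, -1.0]]
ft_force: [-5.8, 0.1, 10.0]
opening: 0.0457
```

```bash
python3 st.py d
```

```text
t 6.33 jig [-27.    4.9] z above deck 7.4 F jig [-5.6  1.6] 10.0 yaw err 0.01 tilt [-0.25 -0.06] open 45.7 M [0.16 1.34 0.15]
```

View pics/dc.png

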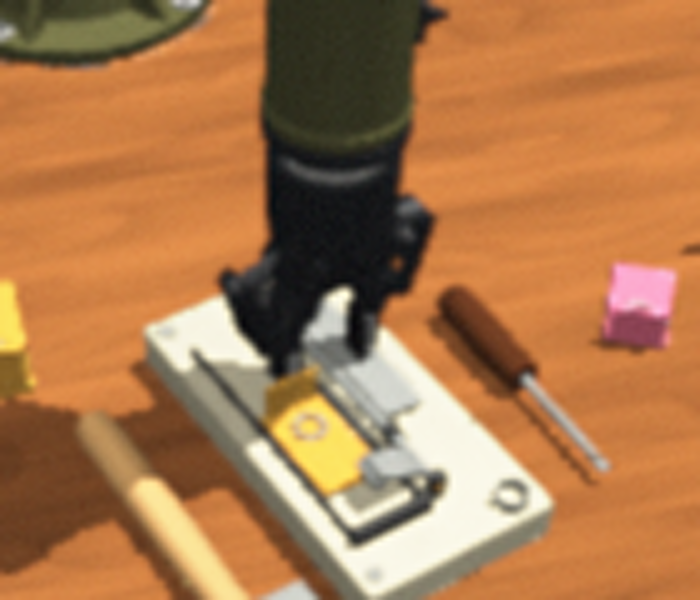

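View pics/ds.png

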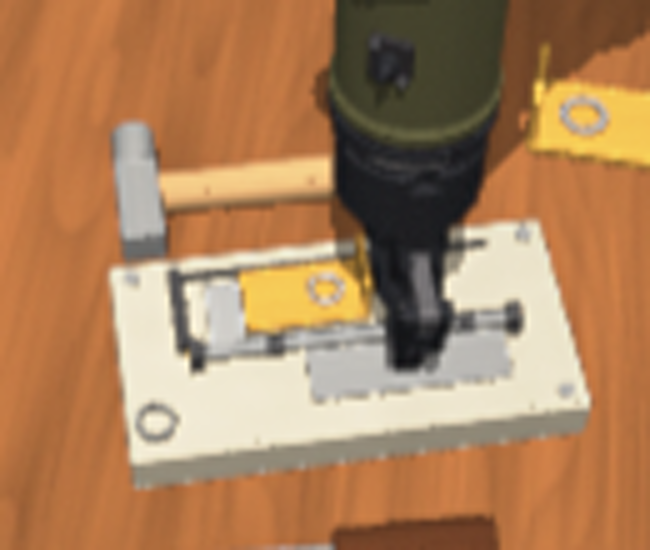

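The carrier is moving (about 4 mm) with the nose still up. Continuing, with force checks.

{"api": "arm_command", "payload": {"targets": [[53,[-0.1,0,0],[0,0,0]],[53,[-0.12,0,0],[0,0,0]],[53,[-0.12,0,0],[0,0,0]],[53,[0,0,0],[0,0,0]]]}}

```text
time: 6.82
ee_pos: [0.5171, 0.0445, 0.0374]
orientation: [[-0.962, -0.272, -0.004], [-0.272, 0.962, -0.001], [0.004, 0.0, -1.0]]
ft_force: [-5.0, -1.3, 9.4]
opening: 0.045
```

{"api": "arm_command", "payload": {"targets": [[53,[-0.12,0,0],[0,0,0]],[53,[-0.12,0,0],[0,0,0]],[53,[-0.12,0,0],[0,0,0]],[53,[0,0,0],[0,0,0]]]}}

```text
time: 7.15
ee_pos: [0.5258, 0.0469, 0.0374]
orientation: [[-0.962, -0.272, -0.004], [-0.272, 0.962, -0.001], [0.004, 0.0, -1.0]]
ft_force: [-6.0, -0.1, 9.6]
opening: 0.045
```

```bash
python3 st.py e
```

```text
t 7.15 jig [-9.4  4.8] z above deck 7.4 F jig [-5.8  1.5] 9.6 yaw err 0.01 tilt [-0.24 -0.07] open 45.0 M [0.12 1.39 0.13]
```

View pics/ec.png

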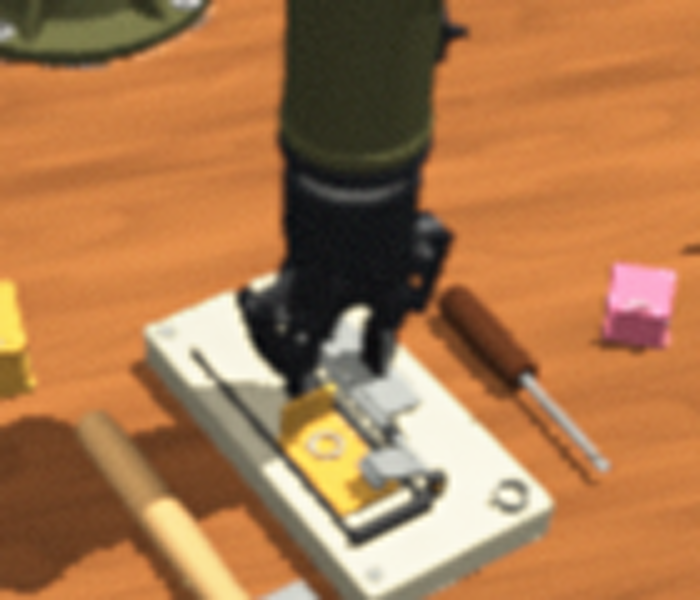

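View pics/es.png

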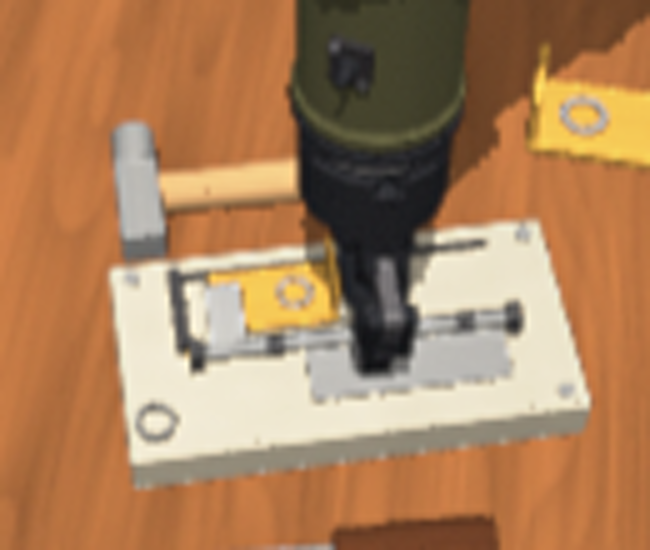

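The carrier is now under the raised nose, with about 13 mm to go and steady forces.

{"api": "arm_command", "payload": {"targets": [[53,[-0.12,0,0],[0,0,0]],[53,[-0.12,0,0],[0,0,0]],[53,[-0.12,0,0],[0,0,0]],[53,[0,0,0],[0,0,0]]]}}

```text
time: 7.63
ee_pos: [0.5344, 0.0493, 0.0374]
orientation: [[-0.962, -0.272, -0.004], [-0.272, 0.962, -0.001], [0.005, 0.0, -1.0]]
ft_force: [-6.5, -0.2, 10.7]
opening: 0.0458
```

{"api": "arm_command", "payload": {"targets": [[53,[-0.08,0,0],[0,0,0]],[53,[-0.05,0,0],[0,0,0]],[53,[0,0,0],[0,0,0]]]}}

```text
time: 7.88
ee_pos: [0.5372, 0.0501, 0.0374]
orientation: [[-0.962, -0.272, -0.005], [-0.272, 0.962, -0.001], [0.005, 0.0, -1.0]]
ft_force: [-6.8, -0.7, 10.0]
opening: 0.0454
```

{"api": "arm_command", "payload": {"targets": [[53,[-0.05,0,0],[0,0,0]],[53,[0,0,0],[0,0,0]]]}}

```text
time: 8.05
ee_pos: [0.5382, 0.0504, 0.0374]
orientation: [[-0.962, -0.272, -0.005], [-0.272, 0.962, -0.001], [0.005, 0.0, -1.0]]
ft_force: [-7.1, -0.7, 10.0]
opening: 0.0452
```

```bash
python3 st.py f
```

```text
t 8.05 jig [3.4 4.7] z above deck 7.4 F jig [-7.   1.2] 10.0 yaw err 0.0 tilt [-0.29 -0.08] open 45.2 M [0.08 1.59 0.21]
```

View pics/fs.png

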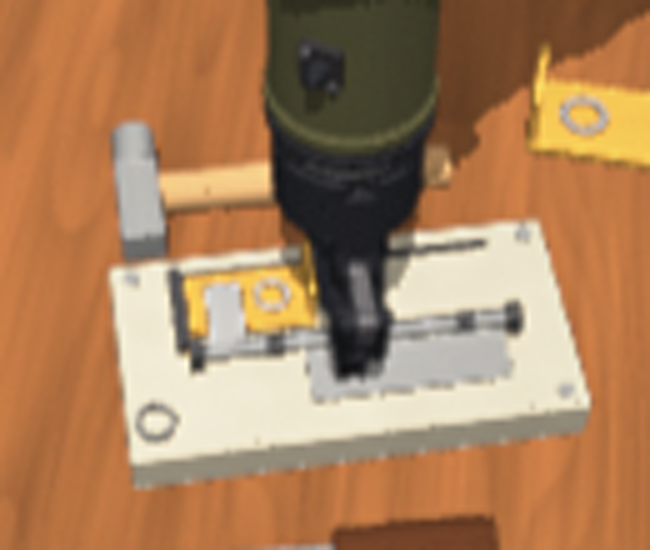

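View pics/fc.png

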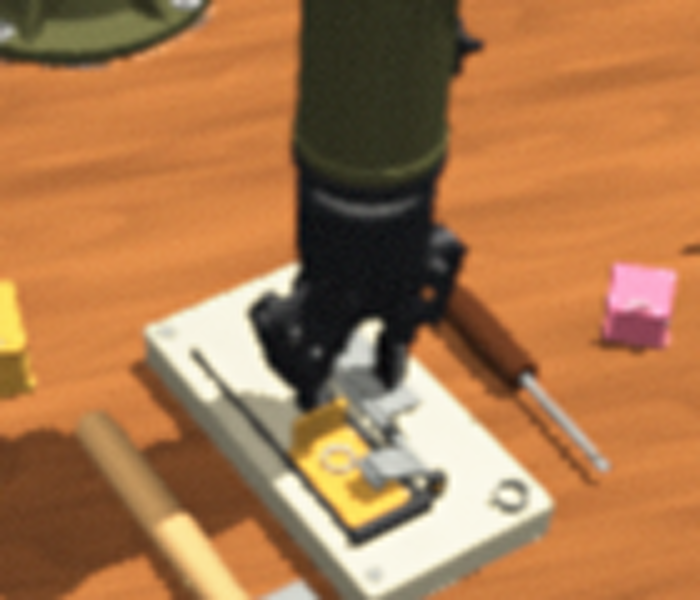

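Nearly there. I'll take small steps until the force rises.

{"api": "arm_command", "payload": {"targets": [[53,[-0.04,0,0],[0,0,0]],[53,[0,0,0],[0,0,0]]]}}

```text
time: 8.37
ee_pos: [0.539, 0.0506, 0.0373]
orientation: [[-0.962, -0.271, -0.005], [-0.271, 0.962, -0.001], [0.006, 0.0, -1.0]]
ft_force: [-6.9, -0.6, 10.0]
opening: 0.0457
```

{"api": "arm_command", "payload": {"targets": [[53,[-0.04,0,0],[0,0,0]],[53,[0,0,0],[0,0,0]]]}}

```text
time: 8.53
ee_pos: [0.5391, 0.0506, 0.0373]
orientation: [[-0.962, -0.271, -0.007], [-0.271, 0.962, -0.002], [0.007, -0.0, -1.0]]
ft_force: [-9.7, -1.6, 12.4]
opening: 0.0452
```

{"api": "arm_command", "payload": {"targets": [[53,[-0.04,0,0],[0,0,0]],[53,[0,0,0],[0,0,0]],[53,[0,0,0],[0,0,0]]]}}

```text
time: 8.78
ee_pos: [0.5391, 0.0506, 0.0372]
orientation: [[-0.963, -0.271, -0.009], [-0.271, 0.963, -0.002], [0.009, -0.0, -1.0]]
ft_force: [-12.2, -1.8, 13.2]
opening: 0.0456
```

The arm has stopped at TCP jig x≈4.3, where I predicted home (4.0), with the force climbing to 12 N. I'll check, then back off before rising.

{"api": "arm_command", "payload": {"targets": [[53,[0.1,0,0],[0,0,0]],[53,[0.15,0,0],[0,0,0]],[53,[0.15,0,0],[0,0,0]],[53,[0.1,0,0],[0,0,0]],[53,[0,0,0],[0,0,0]],[53,[0,0,0],[0,0,0]]]}}

```text
time: 9.28
ee_pos: [0.5349, 0.0494, 0.039]
orientation: [[-0.962, -0.271, 0.006], [-0.271, 0.962, 0.002], [-0.007, -0.0, -1.0]]
ft_force: [2.7, 1.6, 9.0]
opening: 0.0456
```

```bash
python3 st.py g
```

```text
t 9.28 jig [-0.1  4.7] z above deck 9.0 F jig [3.  0.8] 9.0 yaw err -0.02 tilt [0.37 0.1 ] open 45.6 M [ 0.66 -0.78 -0.1 ]
```

View pics/gs.png

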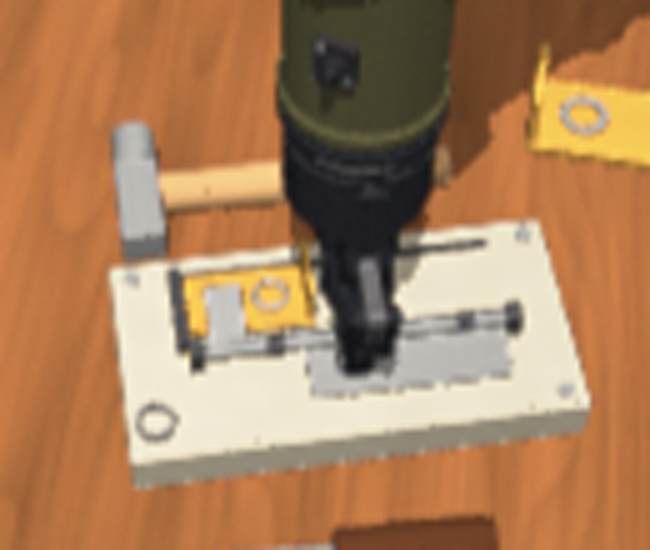

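View pics/gc.png

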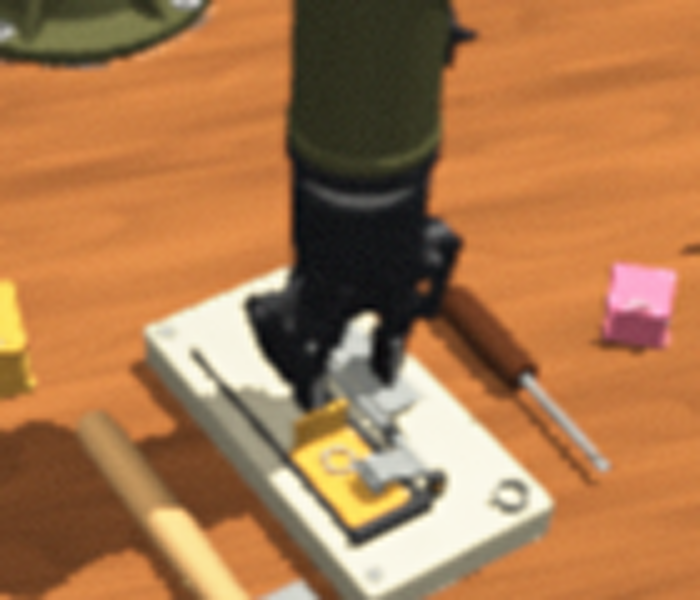

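View pics/gwf.png

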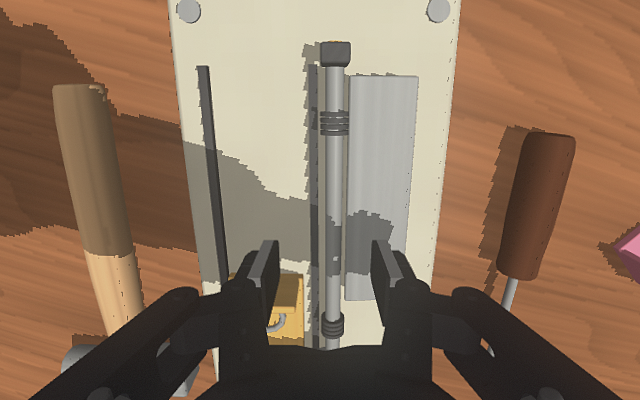

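The carrier meets the stop in both views and stayed there as the finger retracted 4 mm. I'll back off a little more, then rise slowly so the nose settles.

{"api": "arm_command", "payload": {"targets": [[53,[0.12,0,0],[0,0,0]],[53,[0.1,0,0],[0,0,0]],[53,[0,0,0],[0,0,0]],[53,[0,0,-0.1],[0,0,0]],[53,[0,0,-0.1],[0,0,0]],[53,[0,0,-0.1],[0,0,0]],[53,[0,0,-0.1],[0,0,0]],[53,[0,0,-0.1],[0,0,0]]]}}

```text
time: 10.1
ee_pos: [0.5256, 0.0465, 0.0498]
orientation: [[-0.963, -0.271, -0.002], [-0.271, 0.963, -0.0], [0.002, 0.0, -1.0]]
ft_force: [-0.1, 0.6, -0.1]
opening: 0.0451
```

{"api": "arm_command", "payload": {"targets": [[53,[0,0,-0.15],[0,0,0]],[53,[0,0,-0.3],[0,0,0]],[53,[0,0,-0.6],[0,0,0]],[53,[0,0,-0.9],[0,0,0]],[53,[0,0,-1],[0,0,0]],[53,[0,0,-1],[0,0,0]],[53,[0,0,-1],[0,0,0]],[53,[0,0,-1],[0,0,0]]]}}

```text
time: 10.77
ee_pos: [0.5259, 0.0468, 0.2005]
orientation: [[-0.962, -0.271, -0.0], [-0.271, 0.962, -0.0], [0.0, 0.0, -1.0]]
ft_force: [1.2, 0.1, 0.8]
opening: 0.0454
```

{"api": "arm_command", "payload": {"targets": [[53,[-0.8,0,-0.5],[0,0,0]],[53,[-0.8,0,0],[0,0,0]],[53,[-0.8,0,0],[0,0,0]],[53,[-0.8,0,0],[0,0,0]],[53,[0,0,0],[0,0,0]],[53,[0,0,0],[0,0,0]],[53,[0,0,0],[0,0,0]]]}}

```text
time: 11.35
ee_pos: [0.6026, 0.0684, 0.2112]
orientation: [[-0.962, -0.271, -0.001], [-0.271, 0.962, -0.0], [0.001, 0.0, -1.0]]
ft_force: [0.8, 0.2, 0.1]
opening: 0.0454
```

```bash
python3 st.py k
python3 - <<'E'
from h import *
import pickle
w=viewer.snapshot("wrist");pickle.dump(w,open("w2.pkl","wb"))
E
```

```text
t 11.35 jig [70.3  4.5] z above deck 181.2 F jig [ 0.8 -0.1] 0.1 yaw err -0.01 tilt [-0.07 -0.02] open 45.4 M [-0.    0.03 -0.03]
```

View pics/kwf.png

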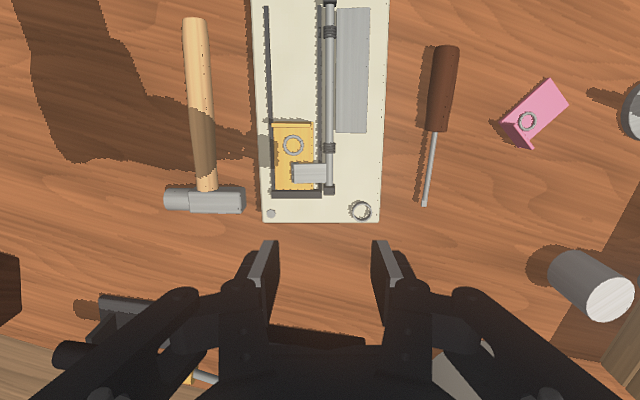

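View pics/ks.png

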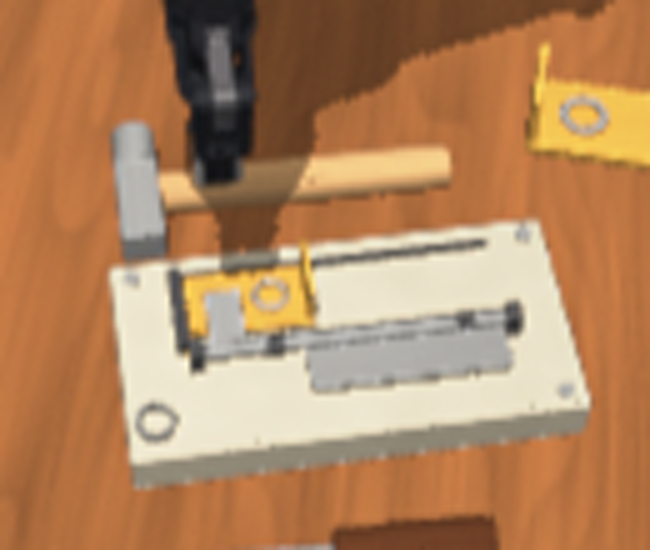

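View pics/kc.png

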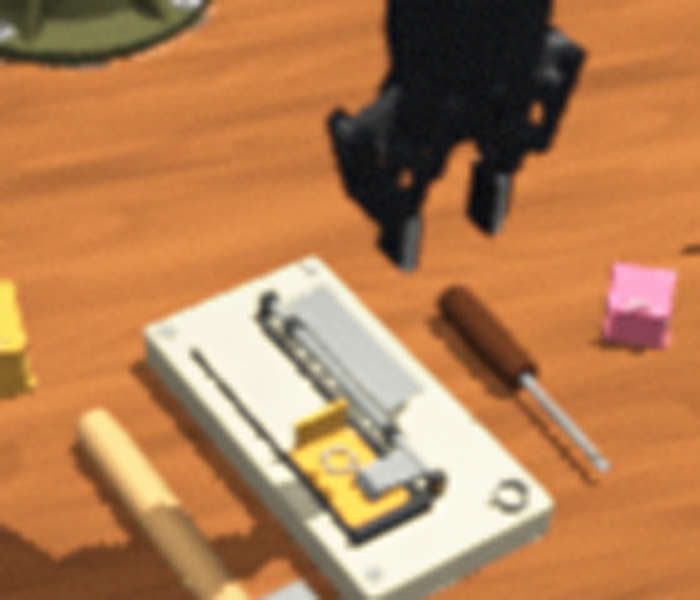

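Clamped and clear. I'll measure the remaining gap at the stop.

Run:
```python
from h import *
import pickle
w=pickle.load(open("w2.pkl","rb"));crop(w,255,110,90,100,6,"pics/k2.png")
```

```text
(no output)
```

View pics/k2.png

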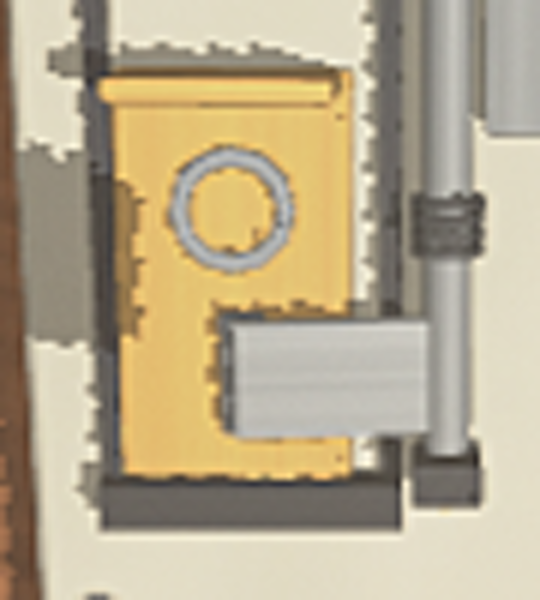

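Run:
```python
from st import *
import pickle
w=pickle.load(open("w2.pkl","rb"))
for n,p,z in[("upright rear top L",(100,80),.06),("R",(335,77),.06),("front edge",(240,476),.036),("stop rear top edge",(250,478),.04)]:
    u=np.array(p)/6+[255,110]-.42;print(n,R.T@(onz(w,*u,z)[:2]-c)*1e3)
rep()
```

```text
upright rear top L [ 16.1987417  -44.83853671]
R [15.89676955 -8.90750735]
front edge [ 85.6045068  -27.52730364]
stop rear top edge [ 84.86418759 -25.41096785]
t 11.55 jig [70.5  4.3] z above deck 181.6 F jig [-0.3 -0.2] 0.3 yaw err -0.03 tilt [-0.01 -0.02] open 45.1 M [-0.02 -0.04 -0.02]
```

The measurements agree with home: rear face ≈15–16 mm and front ≈85 mm. Handing in.

```bash
python3 -c "
from station import job
print(job.hand_in())"
```

```text
the job is handed in; nothing more can be done
None
```

The carrier is home against the end stop with the clip's nose clamped on it. I handed the job in at about 11.6 s of the 45 s allowed.

**What I did:** One fingertip pressed the tail plate down with about 10 N and kept the nose raised. The other pushed the carrier by its upturned end along the channel, under the nose. At the end stop the arm stopped moving and the push force rose from 7 to 12 N. I then backed off the upright, rose slowly so the nose came down on the carrier, and moved clear.

**Last checks:**
- **Carrier position:** the wrist camera put its front edge at jig x≈85.6 mm (85 wanted) and its rear face at about 16 mm (15 wanted). That is within the measuring error, and no gap to the stop is visible.
- **Robot:** it is about 180 mm above the deck with no force on it beyond sensor noise.
- **Other things on the bench:** the ring, hammer and screwdriver look unmoved. The rest were never approached.

**Less certain:**
- **Clip angle:** I estimated it only roughly from images (about 0.35 while pressed). The closed-on-carrier angle was judged by eye, not measured.
- **Camera agreement:** early jig positions from the scene and side cameras differed by up to 5 mm, so I relied on the wrist camera. Its checks against known jig features agreed within about 2 mm.

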